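# Hang the basket, raise the display mast to its marker, hold its cam lever shut

## Robot

A 6-joint arm with a two-finger parallel gripper is mounted at the origin on the work surface. World frame = base frame: x ahead of the robot, y to its left, z up, the work surface at z = 0. Lengths are in m, angles in rad, forces in N, time in s.
With the tool pointing down it reaches from about 0.3 to 0.75 m from the base axis. Payload 8.5 kg.
Tool frame: the origin (TCP) lies midway between the tips of the shut fingers; the grasp point (between the pads) lies 19 mm behind it; z points along the fingers, y is the line along which they close (so a half turn about z gives the same grasp; the last joint's range is limited). The gripper opens to 88 mm and grips with 3 to 60 N. Pads are 18 mm wide; open, the fingers measure 123 mm over their backs; the gripper's body (75 mm by 187 mm) begins 45 mm behind the grasp point.
Start: joints at [0.973, 0.381, 1.297, -0, 1.464, -0.215], TCP at [0.205, 0.51, 0.239] pointing down, gripper open.
Joint ranges: [-3.11, 3.11], [-0.89, 2.33], [0.22, 2.48], [-1.42, 4.56], [0.17, 2.85], [-2.88, 2.88]. Speed limits (rad/s): [2.39, 2.39, 3.14, 3.14, 3.14, 3.14].

## Interface

Orientations are given as a rotation vector (axis times angle).
In Python, from rig import bot, camera, job_done gives the robot as it stands.
- The arm moves only by the shell command python3 -m crank 'ROWS' [FORCE]. ROWS is JSON, one flat list of numbers, 7 for each row, row after row: the turn, a rotation vector about the tool's x, y, z in units of 10 degrees (1.0 is 10 degrees), then the shift along the tool's x, y, z in units of 25 mm (1.0 is 25 mm), then the finger opening in mm, from 0 to 88.1. In form: [ax, ay, az, dx, dy, dz, hand, ax, ay, az, dx, dy, dz, hand, ...]. A call has 1 to 10 rows; each row shifts and turns the commanded pose from where the row before left it, along the tool's axes as they then stand; what a row does not reach is not made up. A row lasts 1/8 s, in which the tool goes at most 62.5 mm and 10.7 degrees, less where a joint would pass 70% of its speed; a pose out of reach is approached as far as the arm can. A call is refused whole if a number of a shift passes 1 or a number of a turn 1, either way. A call with a gripper value outside its range is refused whole. The fingers move at their own pace and stop on an object; FORCE is the grip in N (left out, the last holds). Time passes only in rows, so rows that do not move let the fingers close. It gives the time, the measured TCP pose, the force, the opening and the grip force at its end, in the units of the state.
- bot.get_state(): the state, without advancing time (a new reading comes with each control period).
- camera(name): name is "scene" or "top" or "wrist"; returns a dict with "frame" (384x512x3 uint8, red, green, blue), "fov_y" (degrees; the focal length in pixels is half the picture's height over the tangent of half this angle, whatever the lens; pixels are square), "cx", "cy" (the principal point, pixels), "dist" ([k1, k2, p1, p2, k3] as OpenCV has them; the pictures are not rectified), "pose" (4x4, takes a point from camera to world coordinates). Camera axes: x right, y up, looking along -z (the intrinsics and any distortion apply to the point x, -y, -z); pixel columns grow to the right and rows downward; lengths in m; the calibration is good to about 2 mm. A picture is of the moment at which its call begins. There is no depth.
- job_done(): hands the job in; it is judged then, once.
The state is a dict: "clock": time; "qpos": joint angles; "joint_velocities": joint speeds; "joint_efforts": joint torques, N m; "tcp_pos": TCP position; "tool_rot": TCP orientation; "wrist_force": force on the tool from outside, world axes, zero at the start; "wrist_torque": the same for the moment, N m; "opening": finger opening in m; "grip_force": force on a finger pad.
Only numpy, scipy, OpenCV 4.12 (cv2) and the standard library are available. Lean on these libraries where they do the work, as an engineer would, in place of code of your own. Each camera call takes 0.05 s, during which the arm holds its last target. There are 200 camera calls.

## Task

Hang the wire basket by its handle on the two-pronged hook of the telescopic display stand and let go of it; then take the mast by its head, across the open cam lever, without squeezing the lever shut yet, and raise the mast until its pointer is level with the height marker. Hold it there, squeeze the lever fully shut, and finish while still holding the mast at the marker with the lever squeezed shut: do not let go at the end. Never shut the lever away from the marker, do not shift the marker, and leave the foam head, jar, spool and tin where they are.

Things in the scene. Friction and masses are not known exactly. Their poses are not given: they have to be found in the camera images.
- basket: Loose wire basket, 112 mm long (its x) by 70 wide (its y), walls 45 high, 80 to 170 g, standing upright on the table; origin at the centre of its underside, z up. A stiff handle of 8 mm round steel: uprights at x = +-54 mm joined by a straight top bar along its x, centre line 120 mm above the underside. Same either way round.
- handle (a point): Middle of the centre line of the basket's top handle bar (108 mm long, 8 mm thick, along the basket's x). Grip the bar here from above, across it.
- stand: Fixed display stand: round dark base, 85 mm radius, 16 thick, with a black sleeve (36 mm, to 110 above the table) from which the mast slides up. Origin on the table under the mast's axis, z up; its +y side has the hook, -y side the marker rod (8 mm, upright at y = -80 mm, top at 210), +x side the cam lever. It cannot be moved; its place and turn vary.
- mast: Sliding mast (16 mm rod) with head, hook, pointer and lever; axes as the stand's; origin at the stand's when fully down (the start), rising with it, travel 100 mm. About 210 g plus the basket: it sinks when not held. Head: black block 24 mm (x) by 30 (y), 148 to 206 mm above the mast's origin, the highest part but for the hook's tips (218).
- head (a point): Point on the mast's axis in the head, 195 mm above the mast's origin, level with the lever's pad: the height to hold. The head's flat back cheek is 12 mm from it towards the stand's -x, the lever pad opposite towards +x. Hold from above, closing along the stand's x over cheek and pad: 49 mm wide with the lever open, 36 shut. The hook's arm (10 mm) leaves to +y.
- cradle (a point): Seat of the bar's middle when the basket hangs: 115 mm from the mast's axis to the stand's +y, 198 above the mast's origin. The bar lies along the stand's x on two 8 mm prongs, 32 mm either side of here, open upwards (lower it in from above): floor 18 mm wide, outer tips 25 mm further out and 20 mm higher, inner side 8 mm higher. A cross bar joins them 57 mm towards the mast.
- cam (a joint): Angle of the cam lever (rad): 0 = fully shut, upright against the head; 0.3 = fully open (start), its top leaning 13 mm outwards to the stand's +x. Hinged 43 mm below its pad at the head's foot. A spring holds it open: about 8 N on the pad starts it moving, 14 N shuts it fully; it opens again when released. Counts as shut below 0.04.
- cam_pad (a point): Outer face of the lever's rounded finger pad (22 mm wide along the stand's y, 10 mm thick), moves with the lever; 24 mm from the mast's axis when shut, about 37 mm when open.
- pointer (a point): Tip of the thin level pointer rod (5 mm) that sticks out of the mast to the stand's -y, 66 mm from the axis, 118 mm above the mast's origin; rises with the mast.
- mark (a point): Centre of the height marker, a black block 24 x 18 x 10 mm high on the upright rod at the stand's -y side, set differently each time, 158 to 198 mm above the table; its friction holds it. The mast is right when the pointer is at this height, i.e. within the marker's 10 mm thickness.
- foam_head: White foam wig head, 200 mm tall, 124 wide, loose; origin under its centre. Leave alone.
- jar: Glass jar with steel lid, 60 mm wide, 80 tall, loose; origin under its centre. Leave alone.
- spool: Wooden thread spool, 48 mm wide, 40 tall, loose; origin under its centre. Leave alone.
- tin: Plain steel tin, 68 mm wide, 60 tall, loose; origin under its centre. Leave alone.
Not all that is in view belongs to the job. Leave any blue or green look-alike of the basket alone.

How it is judged:
On the way, in this order (a step that is already met when the one before it is completed fails the run):
1. the basket hangs by its handle on both prongs of the hook, let go by the gripper (distance between handle and cradle below 0.014 m and height (world z) of basket above 0.04 m and contact force between basket and mast above 0.2 N and contact force between basket and the arm below 0.05 N and contact force between basket and the fingers below 0.05 N), for 0.3 s.
2. the mast is held with its pointer level with the marker, the cam lever not yet shut (z of pointer in the frame of mark between -0.005 and 0.005 m and contact force between mast and the fingers above 3 N and value of joint cam above 0.07 rad), for 0.2 s.
3. the cam lever is squeezed shut with the mast held at the marker (z of pointer in the frame of mark between -0.005 and 0.005 m and contact force between mast and the fingers above 3 N and value of joint cam below 0.04 rad), for 0.2 s.
At the end, for the whole second after the job is handed in: The pointer is within 5 mm of the marker's height, the cam lever is shut (below 0.04 rad), the fingers hold the mast (more than 3 N), and the basket hangs from the hook (bar within 14 mm of its seat, basket clear of the table and of the robot) (all of step 1 and all of step 3); the arm keeps its last pose, push and grip.
It fails at once if the lever was shut with the pointer more than 10 mm from the marker (value of joint cam below 0.04 rad and not (z of pointer in the frame of mark between -0.01 and 0.01 m)).
It fails at once if the marker was shifted by more than 4 mm (distance of mark from where it was at the start of the episode above 0.004 m).
It fails at once if the foam head, jar, spool or tin was disturbed (moved 30 mm) (distance of any of foam_head, jar, spool, tin from where it was at the start of the episode above 0.03 m).
It also fails if it takes over 67 s, if anything falls off the work surface, if the arm or the gripper's body presses on something with over 40 N, if the wrist force passes 120 N, or if a joint passes its speed limit or range.

## Working session

There is one attempt and no reset: what is moved stays moved. The work goes in short steps, Python scripts to look and compute and a shell command to move; the robot and the scene stay as the last step left them, time stands still between calls to the robot, and variables do not carry over. Pictures are saved under pics/ and viewed, at most 11 in all, crops included, and the job is handed in when it is done.

```bash
ls; mkdir -p pics; cat > h.py <<'E'
import numpy as np, cv2
from rig import bot, camera
def K(c):
    f=192/np.tan(np.radians(c["fov_y"])/2)
    return np.array([[f,0,c["cx"]],[0,f,c["cy"]],[0,0,1.]])
F=np.diag([1,-1,-1.])
def ray(c,u,v):
    p=cv2.undistortPoints(np.array([[[u,v]]],float),K(c),np.array(c["dist"],float))[0,0]
    P=np.array(c["pose"]); return P[:3,3],P[:3,:3]@F@np.array([p[0],p[1],1])
def onz(c,u,v,z):
    o,d=ray(c,u,v); return o+d*(z-o[2])/d[2]
def proj(c,X):
    P=np.array(c["pose"]); R=F@P[:3,:3].T; t=-R@P[:3,3]
    return cv2.projectPoints(np.atleast_2d(np.array(X,float)),cv2.Rodrigues(R)[0],t,K(c),np.array(c["dist"],float))[0][:,0]
def tri(obs):
    A=np.zeros((3,3));b=np.zeros(3)
    for c,u,v in obs:
        o,d=ray(c,u,v); d=d/np.linalg.norm(d); M=np.eye(3)-np.outer(d,d); A+=M;b+=M@o
    return np.linalg.solve(A,b)
E
python3 - <<'E'
from h import *
import pickle
cs={n:camera(n) for n in("scene","top","wrist")}
pickle.dump(cs,open('c0.pkl','wb'))
im=np.hstack([cs[n]["frame"] for n in ("scene","top")])
for n in cs: cv2.imwrite(f'pics/{n}0.png',cv2.resize(cs[n]["frame"][:,:,::-1],(800,600)));print(n,cs[n]["fov_y"],cs[n]["dist"],np.round(cs[n]["pose"],3).tolist())
print(bot.get_state())
E
```

```text
pics
scene 47.46137300673673 [-0.07160108  0.          0.          0.          0.        ] [[-0.426, -0.532, 0.731, 1.29], [0.904, -0.269, 0.332, 0.391], [0.02, 0.803, 0.596, 0.831], [0.0, 0.0, 0.0, 1.0]]
top 51.0550512444324 [-0.07043218  0.          0.          0.          0.        ] [[0.001, 0.988, -0.154, 0.299], [-1.0, -0.001, -0.011, 0.032], [-0.011, 0.154, 0.988, 1.195], [0.0, 0.0, 0.0, 1.0]]
wrist 69.91491398527799 [-0.0510776  0.         0.         0.         0.       ] [[0.374, -0.887, -0.27, 0.135], [0.927, 0.357, 0.11, 0.538], [-0.001, -0.291, 0.957, 0.384], [0.0, 0.0, 0.0, 1.0]]
{'clock': 0.15, 'qpos': array([ 9.72718368e-01,  3.81011931e-01,  1.29798454e+00,  3.60161618e-05,
        1.46360935e+00, -2.15279837e-01]), 'joint_velocities': array([-0.00119135, -0.00168153, -0.00218681, -0.00024668,  0.00015274,
       -0.00059249]), 'joint_efforts': array([ 2.06894467e-03, -4.38084447e+01, -2.24616426e+01,  7.12783635e-02,
        3.43431125e-02, -7.67110373e-05]), 'tcp_pos': array([0.20530427, 0.51003246, 0.2383298 ]), 'tool_rot': array([-5.97556728e-01, -3.08379697e+00,  1.43923426e-03]), 'wrist_force': array([ 0.42497566, -0.35655223,  0.54685739]), 'wrist_torque': array([-0.02059575, -0.03832307,  0.0113262 ]), 'grip_force': 0.0, 'opening': 0.08822977856413877}
```

View pics/scene0.png

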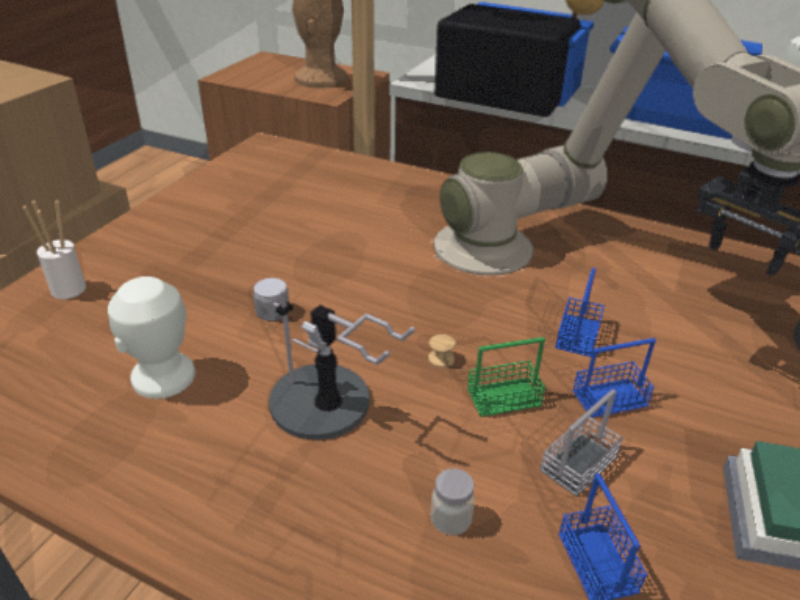

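View pics/top0.png

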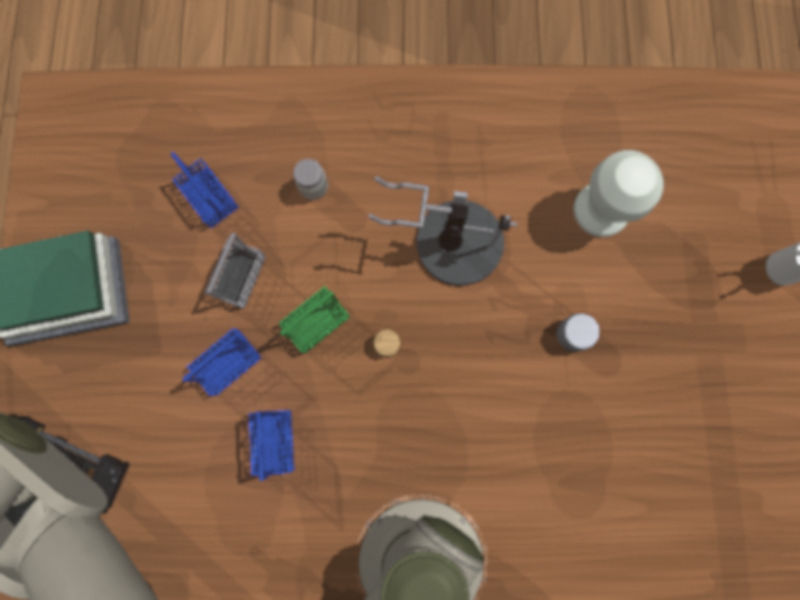

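The scene picture shows the stand at (325,365) with its hook towards the right. The candidates are one grey basket at scene (583,448) / top (236,270), blue ones at scene (582,325), (613,385), (602,555), and a green one at (507,385). The grey steel one fits, since blue and green are look-alikes. I'll confirm it in an enlarged crop.

```bash
python3 - <<'E'
from h import *
import pickle
cs=pickle.load(open('c0.pkl','rb'))
def crop(n,x,y,w):
    h=w*3//4; return cv2.resize(cs[n]["frame"][y:y+h,x:x+w,::-1],(400,300),interpolation=cv2.INTER_CUBIC)
im=np.vstack([np.hstack([crop("scene",165,180,120),crop("scene",335,245,80)]),np.hstack([crop("top",230,108,120),crop("top",112,140,80)])])
cv2.imwrite('pics/c1.png',im)
E
```

```text
(no output)
```

View pics/c1.png

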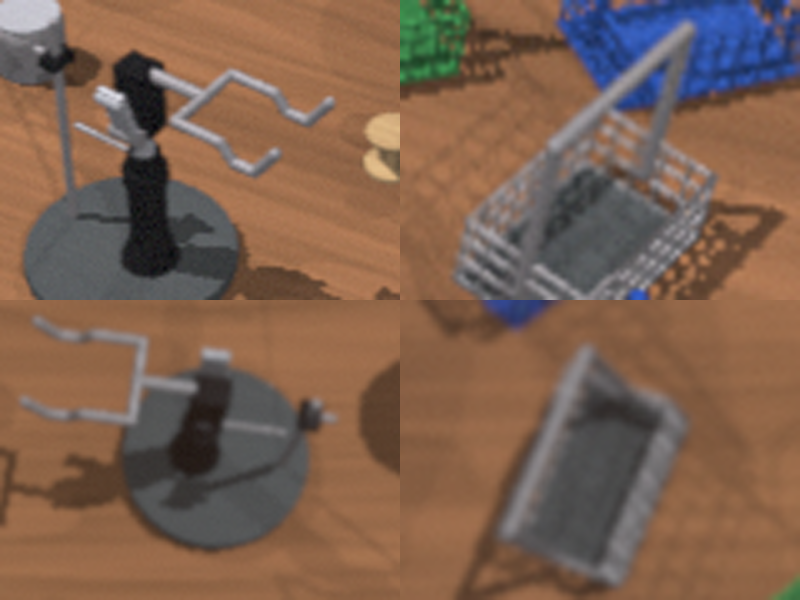

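The crop shows a plain grey basket: bar ends at scene tile (553,148), (689,30) and top tile (588,352), (508,530). The stand's pointer, prongs and marker are clear too, so I'll fit from these.

```bash
python3 - <<'E'
from h import *
import pickle
from scipy.optimize import least_squares
cs=pickle.load(open('c0.pkl','rb'));S,T=cs["scene"],cs["top"]
s=lambda u,v:(S,165+u*.3,180+v*.3); t=lambda u,v:(T,230+u*.3,108+(v-300)*.3)
bs=lambda u,v:(S,335+(u-400)*.2,245+v*.2); bt=lambda u,v:(T,112+(u-400)*.2,140+(v-300)*.2)
pairs={'ptr':((0,-66,118),s(76,125),t(284,432)),'tip+':((32,140,216),s(276,155),t(38,321)),'tip-':((-32,140,216),s(331,102),t(25,401)),
'cb+':((32,58,206),s(174,122),t(145,341)),'cb-':((-32,58,206),s(232,73),t(135,420)),'mark':((0,-80,None),s(56,57),t(312,415))}
def f(p,full=False):
    r=[];c,sn=np.cos(p[2]),np.sin(p[2])
    for k,(X,*obs) in pairs.items():
        z=X[2]/1e3 if X[2] else p[3]
        if k[:2]=='cb': z=p[4]
        W=[p[0]+(c*X[0]-sn*X[1])/1e3,p[1]+(sn*X[0]+c*X[1])/1e3,z]
        for o in obs: r+=list(proj(o[0],W)[0]-np.array(o[1:]))
    return np.array(r)
q=least_squares(f,[.5,0,0,.18,.2],loss='soft_l1')
print('stand',q.x,'\n',f(q.x).round(1).reshape(-1,4))
for k,(X,*o) in pairs.items(): print(k,tri(o).round(4))
a=tri([bs(553,148),bt(508,530)]);b=tri([bs(689,30),bt(588,352)])
a2=tri([bs(553,148),bt(588,352)]);b2=tri([bs(689,30),bt(508,530)])
for A,B in((a,b),(a2,b2)): print(A.round(4),B.round(4),np.linalg.norm(A-B),(A+B)/2,np.degrees(np.arctan2(*(B-A)[1::-1])))
E
```

```text
stand [ 0.60000696 -0.05862266 -0.14564563  0.17519071  0.20074285] 
 [[-0.4 -0.7 -0.9 -0.1]
 [-0.9 -1.7 -0.5 -0.1]
 [-1.1 -1.1 -0.5 -0.2]
 [-0.2 -0.3 -1.   0.2]
 [-0.8  0.1 -1.4  0.2]
 [-0.4 -0.1 -1.   0. ]]
ptr [ 0.5901 -0.1252  0.1155]
tip+ [0.6523 0.0757 0.212 ]
tip- [0.5883 0.0852 0.2132]
cb+ [ 0.6402 -0.007   0.1998]
cb- [0.5762 0.0022 0.2009]
mark [ 0.5879 -0.1389  0.1746]
[0.5031 0.3601 0.0549] [0.5632 0.3472 0.178 ] 0.13758773138014238 [0.53315335 0.35365899 0.11644542] -12.083908914484622
[0.5836 0.3341 0.1173] [0.4829 0.374  0.1188] 0.10825205311612386 [0.53327064 0.35405691 0.11804904] 158.4115489494649
```

Fit: stand at (0.600, -0.059), yaw -8.3°, marker at about 0.175. Basket handle at (0.533, 0.354), and the tool's closing axis already lies across the bar. I'll move above it.

```bash
python3 -m crank '[0,0,0,-1,0,0,88,0,0,0,-1,0,0,88,0,0,0,-1,0,0,88,0,0,0,-1,0,0,88,0,0,0,-1,0,0,88,0,0,0,-1,0,0,88,0,0,0,-1,0,0,88,0,0,0,-1,0,0,88]' 10; python3 -m crank '[0,0,0,-1,-0.2,0,88,0,0,0,-1,-0.2,0,88,0,0,0,-1,-0.2,0,88,0,0,0,-1,-0.2,0,88,0,0,0,-1,-0.1,0,88,0,0,0,-1,0,0,88,0,0,0,-0.5,0,0,88,0,0,0,0,0,0,88,0,0,0,0,0,0,88]'
python3 - <<'E'
from h import *
c=camera("wrist")
for X in ((.5836,.3341,.12),(.4829,.374,.12),(.533,.354,.12)): print(proj(c,X)*1.5625)
cv2.imwrite('pics/w1.png',cv2.resize(c["frame"][:,:,::-1],(800,600)))
import pickle;pickle.dump(c,open('c1.pkl','wb'))
E
```

```text
clock: 1.15
tcp_pos: [0.3916, 0.4351, 0.2385]
tool_rot: [-0.598, -3.084, 0.001]
wrist_force: [0.6, 0.4, 0.7]
opening: 0.088
grip_force: 0.0
clock: 2.28
tcp_pos: [0.5326, 0.3543, 0.2388]
tool_rot: [-0.597, -3.084, 0.0]
wrist_force: [-0.5, -0.2, -0.1]
opening: 0.0884
grip_force: 0.0
[[394.29813056 369.45199823]]
[[393.49908352 206.96909246]]
[[393.70533454 292.48776429]]
```

View pics/w1.png

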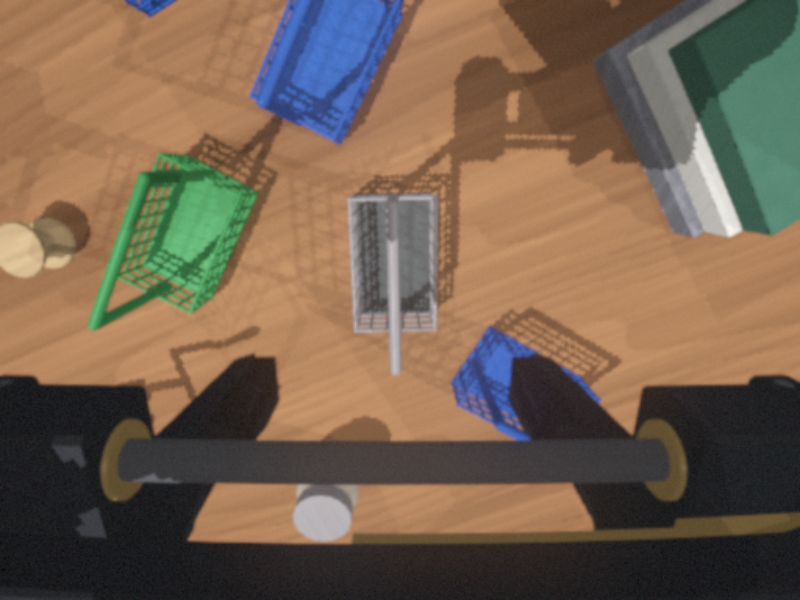

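The grey basket's bar runs through (394,370)–(393,205), as predicted. I'll descend with a narrowed opening and grip.

```bash
python3 -m crank '[0,0,0,0,0,0.9,50,0,0,0,0,0,1,50,0,0,0,0,0,1,50,0,0,0,0,0,1,50,0,0,0,0,0,1,50,0,0,0,0,0,0.6,50,0,0,0,0,0,0,50,0,0,0,0,0,0,0,0,0,0,0,0,0,0]' 30;  python3 -m crank '[0,0,0,0,0,0,0,0,0,0,0,0,0,0,0,0,0,0,0,0,0]'
```

```text
clock: 3.45
tcp_pos: [0.5336, 0.3541, 0.1023]
tool_rot: [0.597, 3.083, 0.002]
wrist_force: [0.6, 0.2, 0.1]
opening: 0.032
grip_force: 0.0
clock: 3.82
tcp_pos: [0.5334, 0.354, 0.1014]
tool_rot: [0.597, 3.084, 0.001]
wrist_force: [0.4, 0.7, 1.0]
opening: 0.0065
grip_force: 29.2
```

```bash
python3 -m crank '[0,0,0,0,0,-0.4,0,0,0,0,0,0,-0.8,0,0,0,0,0,0,-0.8,0,0,0,0,0,0,-0.8,0,0,0,0,0,0,-0.8,0,0,0,0,0,0,-0.8,0,0,0,-0.33,0,0,-0.8,0,0,0,-0.4,0,0,-0.6,0,0,0,-0.4,0,0,0,0,0,0,-0.2,0,0,0,0]';  python3 -m crank '[0,0,0,-0.3,-0.4,0,0,0,0,0,-0.6,-0.8,0,0,0,0,0,-0.8,-0.9,0,0,0,0,0,-0.8,-0.9,0,0,0,0,0,-0.8,-0.9,0,0,0,0,0,-0.8,-0.9,0,0,0,0,0,-0.6,-0.9,0,0,0,0,0,-0.3,-0.9,0,0,0,0,0,0,-0.9,0,0,0,0,0,0,-0.9,0,0]'
python3 -m crank '[0,0,0,0,-0.9,0,0,0,0,0,0,-0.9,0,0,0,0,0,0,-0.6,0,0,0,0,0,0,-0.4,0,0,0,0,0,0,-0.1,0,0,0,0,0,0,0,0,0,0,0,0,0,0,0,0,0,0,0,0,0,0,0]'
python3 - <<'E'
from h import *
import pickle
st=bot.get_state();R=cv2.Rodrigues(st['tool_rot'])[0];print(st['tcp_pos'],np.degrees(np.arctan2(R[1,0],R[0,0])))
c=camera("scene");d=camera("top");pickle.dump((c,d),open('c2.pkl','wb'))
a=cv2.resize(c["frame"][130:280,150:350,::-1],(800,600),interpolation=2)
b=cv2.resize(d["frame"][75:195,225:345,::-1],(400,400))
a=np.hstack([cv2.resize(a,(400,300)),b[50:350]])
cv2.imwrite('pics/p2.png',cv2.resize(c["frame"][130:280,150:350,::-1],(800,600),interpolation=2))
E
```

```text
clock: 5.08
tcp_pos: [0.5331, 0.3538, 0.2466]
tool_rot: [-0.235, -3.133, 0.0]
wrist_force: [-0.8, -0.7, -1.6]
opening: 0.006
grip_force: 29.6
clock: 6.32
tcp_pos: [0.6247, 0.1263, 0.2464]
tool_rot: [-0.236, -3.133, -0.0]
wrist_force: [0.3, 0.0, -1.2]
opening: 0.0062
grip_force: 29.6
clock: 7.32
tcp_pos: [0.6145, 0.0562, 0.2462]
tool_rot: [-0.236, -3.133, -0.0]
wrist_force: [-0.1, -1.8, -2.7]
opening: 0.0062
grip_force: 30.0
[0.61448873 0.05623365 0.24622415] 171.39975560271276
```

View pics/p2.png

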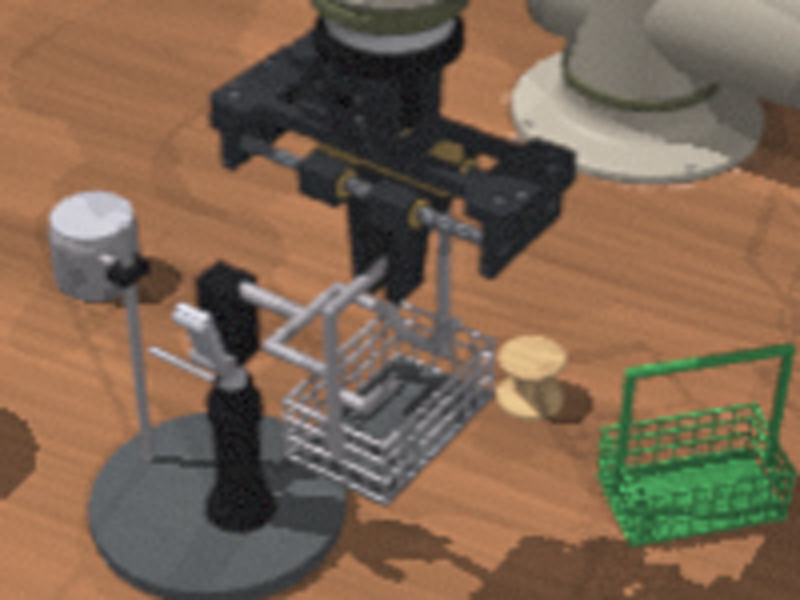

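The basket is level above the hook, bar over both prongs, between the crossbar at (300,310) and the tips. I'll lower it in.

```bash
python3 -m crank '[0,0,0,-0.09,-0.03,0.4,0,0,0,0,0,0,0.6,0,0,0,0,0,0,0.6,0,0,0,0,0,0,0.5,0,0,0,0,0,0,0.3,0,0,0,0,0,0,0.2,0,0,0,0,0,0,0,0,0,0,0,0,0,0,0]'
python3 - <<'E'
from h import *
c=camera("scene")
a=cv2.resize(c["frame"][180:270,190:310,::-1],(800,600),interpolation=2)
cv2.imwrite('pics/p3.png',a)
E
```

```text
clock: 8.43
tcp_pos: [0.6168, 0.0548, 0.1817]
tool_rot: [0.236, 3.132, -0.0]
wrist_force: [0.8, -0.4, -1.9]
opening: 0.0064
grip_force: 30.0
```

View pics/p3.png

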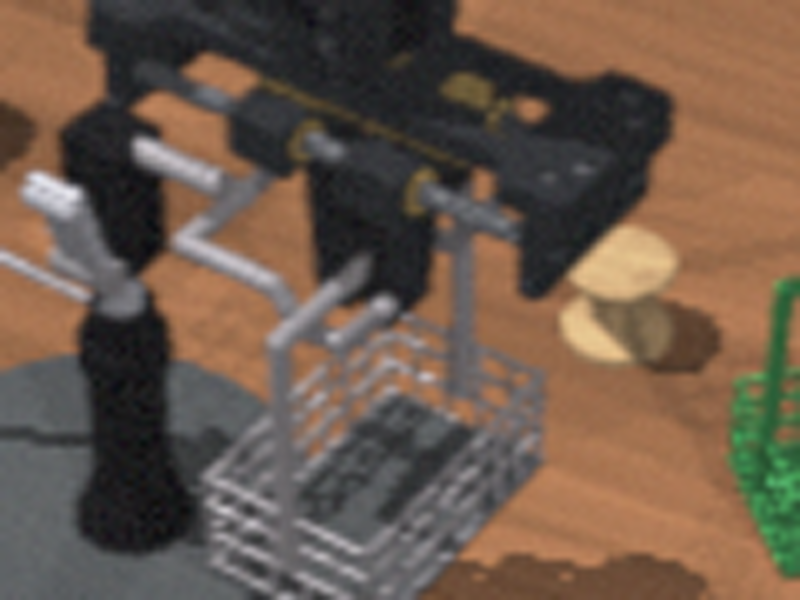

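The bar (275,335)–(370,265) lies in the trough between the inner step (290,300) and the tip (385,305). I'll lower the last few millimetres, release and rise.

```bash
python3 -m crank '[0,0,0,0,0,0.05,0,0,0,0,0,0,0.05,0,0,0,0,0,0,0,0,0,0,0,0,0,0,0]'; python3 -m crank '[0,0,0,0,0,0,10,0,0,0,0,0,0,16,0,0,0,0,0,0,24,0,0,0,0,0,0,28,0,0,0,0,0,0,28,0,0,0,0,0,0,28]'; python3 -m crank '[0,0,0,0,0,-0.3,28,0,0,0,0,0,-0.6,28,0,0,0,0,0,-0.8,28,0,0,0,0,0,-0.8,28,0,0,0,0,0,-0.6,28,0,0,0,0,0,-0.2,28,0,0,0,0,0,0,28]'
python3 - <<'E'
from h import *
import pickle
cs=[camera("scene"),camera("top")];pickle.dump(cs,open('c3.pkl','wb'))
a=cv2.resize(cs[0]["frame"][180:270,190:310,::-1],(400,300),interpolation=2)
b=cv2.resize(cs[1]["frame"][100:190,225:345,::-1],(400,300),interpolation=2)
cv2.imwrite('pics/p4.png',np.hstack([a,b]))
E
```

```text
clock: 8.98
tcp_pos: [0.6167, 0.0547, 0.179]
tool_rot: [0.236, 3.132, -0.0]
wrist_force: [-0.5, 0.1, 1.3]
opening: 0.0064
grip_force: 29.6
clock: 9.72
tcp_pos: [0.6166, 0.0548, 0.1787]
tool_rot: [0.236, 3.133, -0.0]
wrist_force: [0.0, -0.1, -0.1]
opening: 0.0281
grip_force: 0.0
clock: 10.6
tcp_pos: [0.6165, 0.0548, 0.2612]
tool_rot: [-0.236, -3.133, 0.0]
wrist_force: [0.5, 0.0, -0.6]
opening: 0.028
grip_force: 0.0
```

View pics/p4.png

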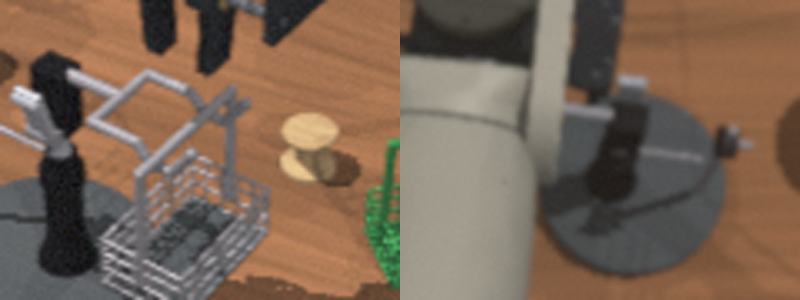

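The basket hangs on both prongs, clear of the gripper. Next I'll check the wrist range for the quarter turn.

```bash
python3 - <<'E'
from h import *
import pickle
print(bot.get_state()['qpos'])
E
```

```text
[-1.02367366e-01  4.93003565e-01  1.04832511e+00 -1.83102521e-05
  1.60159004e+00 -1.52253183e+00]
```

```bash
python3 -m crank '[0,0,0.57,0,0,0,28,0,0,0.9,0,0,0,28,0,0,1,0,0,0,28,0,0,1,0,0,0,28,0,0,1,0,0,0,88,0,0,1,0,0,0,88,0,0,1,0,0,0,88,0,0,1,0,0,0,88,0,0,1,0,0,0,88,0,0,0.5,0,0,0,88]' 6;  python3 -m crank '[0,0,0,-0.5,0.1,0,88,0,0,0,-1,0.2,0,88,0,0,0,-1,0.2,0,88,0,0,0,-1,0,0,88,0,0,0,-0.8,0,0,88,0,0,0,-0.28,0,0,88,0,0,0,0,0,0,88,0,0,0,0,0,0,88]'
python3 - <<'E'
from h import *
st=bot.get_state();R=cv2.Rodrigues(st['tool_rot'])[0];p=st['tcp_pos'];print(p,st['qpos'][5],np.degrees(np.arctan2(R[1,0],R[0,0])))
print('to go, units',R.T@(np.array([.6124,-.0604,.176])-p)/.025)
c=camera("wrist");a=-.1456;Rz=np.array([[np.cos(a),-np.sin(a),0],[np.sin(a),np.cos(a),0],[0,0,1]])
im=cv2.resize(c["frame"][:,:,::-1],(800,600)).copy()
for X in [(-12,-15,206),(-12,15,206),(12,15,206),(12,-15,206),(37,0,195),(0,-66,118),(0,-80,181),(0,115,198)]:
    u=proj(c,np.array([.6,-.0586,0])+Rz@np.array(X)/1e3)[0]*1.5625;cv2.circle(im,(int(u[0]),int(u[1])),4,(0,0,255),1)
cv2.imwrite('pics/w5.png',im)
E
```

```text
clock: 11.95
tcp_pos: [0.6164, 0.0548, 0.2605]
tool_rot: [-2.38, -2.049, 0.002]
wrist_force: [-0.2, 1.2, -0.5]
opening: 0.0859
grip_force: 0.0
clock: 12.95
tcp_pos: [0.6124, -0.0597, 0.2613]
tool_rot: [-2.376, -2.055, -0.0]
wrist_force: [0.6, -0.6, -0.7]
opening: 0.0878
grip_force: 0.0
[ 0.61241194 -0.05967336  0.26127973] -0.1449028349953081 81.7251312278715
to go, units [-0.02929326  0.00362909  3.41118554]
```

View pics/w5.png

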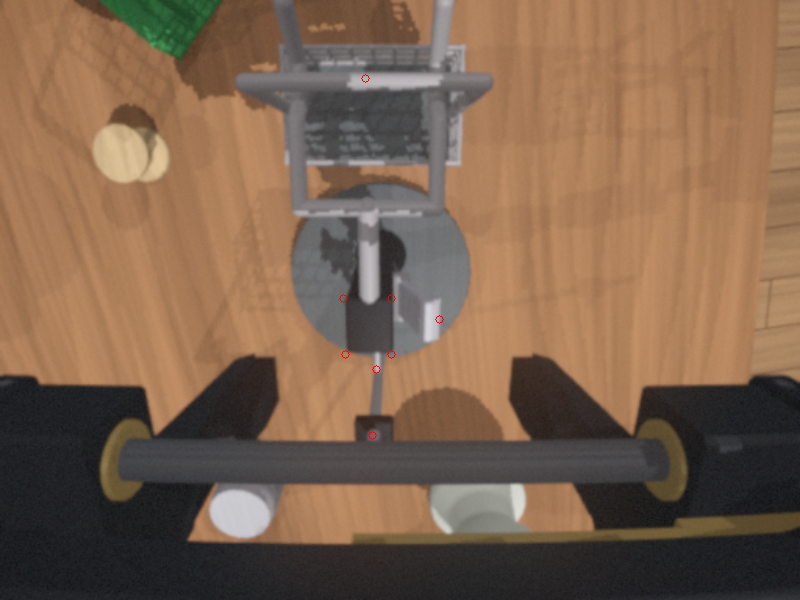

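The overlay fits within about 1 mm: head at x 346–393 px, pad outer face at 440, basket bar seated at the cradle. I'll lower and grip lightly.

```bash
python3 -m crank '[0,0,0,0,0.04,0.5,88,0,0,0,0,0,0.7,88,0,0,0,0,0,0.8,88,0,0,0,0,0,0.7,88,0,0,0,0,0,0.5,88,0,0,0,0,0,0.2,88,0,0,0,0,0,0,88]' 6;  python3 -m crank '[0,0,0,0,0,0,60,0,0,0,0,0,0,50,0,0,0,0,0,0,44,0,0,0,0,0,0,44,0,0,0,0,0,0,44,0,0,0,0,0,0,44]' 6
```

```text
clock: 13.88
tcp_pos: [0.6134, -0.0604, 0.1762]
tool_rot: [-2.377, -2.054, 0.0]
wrist_force: [0.4, 0.1, -0.2]
opening: 0.0883
grip_force: 0.0
clock: 14.62
tcp_pos: [0.6124, -0.0603, 0.1763]
tool_rot: [-2.375, -2.053, 0.003]
wrist_force: [-5.8, 0.3, 2.2]
opening: 0.0485
grip_force: 6.0
```

```bash
python3 -m crank '[0,0,0,0,-0.03,0,44,0,0,0,0,0,0,44,0,0,0,0,0,0,44]' 8; python3 -m crank '[0,0,0,0,-0.02,0,44,0,0,0,0,0,0,44,0,0,0,0,0,0,44]' 8
```

```text
clock: 15.0
tcp_pos: [0.6124, -0.0603, 0.1763]
tool_rot: [-2.377, -2.054, 0.001]
wrist_force: [-3.0, -0.1, 3.0]
opening: 0.0485
grip_force: 8.0
clock: 15.38
tcp_pos: [0.6123, -0.0603, 0.1763]
tool_rot: [2.377, 2.054, 0.0]
wrist_force: [-0.9, 0.2, 1.6]
opening: 0.0482
grip_force: 8.0
```

```bash
python3 -m crank '[0,0,0,0,0,-0.05,42,0,0,0,0,0,-0.15,42,0,0,0,0,0,-0.2,42,0,0,0,0,0,-0.1,42,0,0,0,0,0,0,42,0,0,0,0,0,0,42]' 9
cat > m.py <<'E'
from h import *
import sys
c=camera("scene")
a=-.1456;Rz=np.array([[np.cos(a),-np.sin(a),0],[np.sin(a),np.cos(a),0],[0,0,1]])
b=np.array([.601,-.0588,0])
p=proj(c,[b+Rz@np.array([0,-.066,z]) for z in (.118,.178)]);print('ptr px at 118,178',p.round(1).tolist())
m=proj(c,[b+Rz@np.array([0,-.080,z]) for z in (.17,.18)]);print('mark px at 170,180',m.round(1).tolist())
x,y=int(p[1][0])-20,int(p[1][1])-18
cv2.imwrite(sys.argv[1],cv2.resize(c["frame"][y:y+60,x:x+80,::-1],(800,600),interpolation=2));print('origin',x,y)
E
python3 m.py pics/s6.png
```

```text
clock: 16.12
tcp_pos: [0.6122, -0.0603, 0.1889]
tool_rot: [2.377, 2.054, 0.0]
wrist_force: [1.9, 0.6, -3.3]
opening: 0.0476
grip_force: 9.0
ptr px at 118,178 [[187.2, 217.0], [185.3, 198.3]]
mark px at 170,180 [[181.3, 198.9], [180.9, 195.6]]
origin 165 180
```

View pics/s6.png

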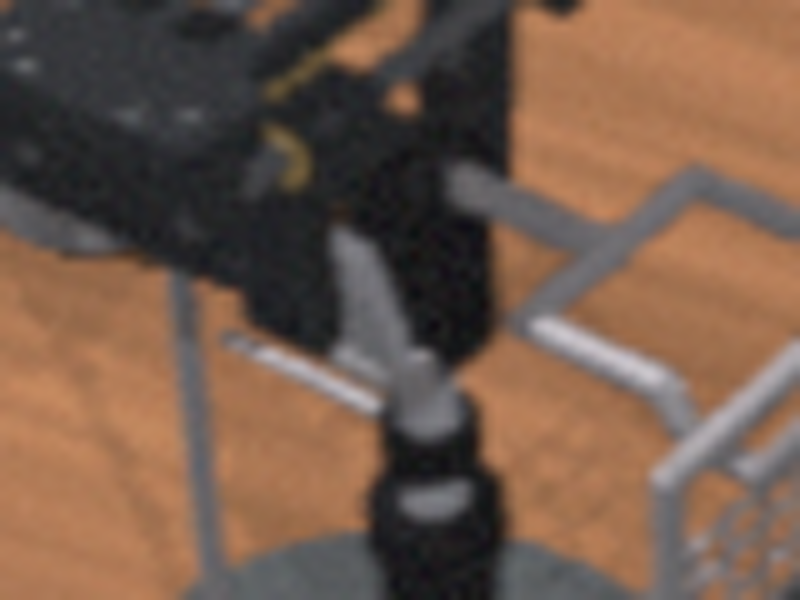

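The pointer tip is at crop (228,338), which is a 12.6 mm rise matching the TCP, so no slip. I'll refine the marker height from the first picture's silhouette.

```bash
python3 - <<'E'
from h import *
import pickle
S=pickle.load(open('c0.pkl','rb'))["scene"]
g=S["frame"].max(2).astype(float)
sub=g[188:206,172:192]; print(sub.astype(int))
a=-.1456;Rz=np.array([[np.cos(a),-np.sin(a),0],[np.sin(a),np.cos(a),0],[0,0,1]]);b=np.array([.601,-.0588,0])
for zc in (.17,.175,.18):
    P=proj(S,[b+Rz@np.array([sx*.012,-.08+sy*.009,zc+sz*.005]) for sx in(-1,1) for sy in(-1,1) for sz in(-1,1)])
    h=cv2.convexHull(P.astype(np.float32)); M=cv2.moments(h); print(zc,P.min(0).round(1),P.max(0).round(1),M['m10']/M['m00'],M['m01']/M['m00'])
m=(sub<62);n,l,s,c=cv2.connectedComponentsWithStats(m.astype(np.uint8));print(s,c+[172,188])
E
```

```text
[[203 204 204 203 195 173 151 120 101  95  94  94 132 171 174 174 171 169
  164 160]
 [179 178 160 143 129 117 111 105 101  95  91  91 131 170 175 176 174 167
  165 166]
 [124 122 119 117 112 104 105 105  99  97  94  88 120 160 173 174 170 165
  169 172]
 [110 115 114 114 108 103 102 102 104  99  91  89 117 157 169 168 162 170
  174 178]
 [127 121 110 107 106  97  96 100 103  97  93  86 105 145 167 165 163 168
  171 174]
 [110 111 109 124 123 106  97 102 100  99  87  65  69 120 155 158 161 166
  166 168]
 [ 98  99 114 153 182 166 123  98  93 100  90  66  45  66  90 100 111 135
  158 161]
 [ 97  99  98 120 143 143 103  70  86  98  90  63  37  27  41  63  86  94
  103 131]
 [ 97  94  96  99  98  82  54  47  68  84  67  45  29  21  24  59  82  84
   86  94]
 [ 96  96  96  94  76  44  41  33  46  51  44  31  27  22  25  59  80  79
   82  82]
 [ 95  97  98  93  71  34  32  37  31  38  33  27  25  33  42  67  83  83
   79  81]
 [ 99  97  97  89  65  34  28  29  35  36  27  28  44  70  81  80  88  83
   84  87]
 [ 94  98  96  94  88  72  39  23  31  28  31  42  70  83  89  86  89  84
   83  79]
 [ 95  95  94  97  94  90  71  49  38  38  58  74  81  88  91  86  88  90
   88  84]
 [ 95  93  98  93  85  77  76  73  72  78  96  89  77  74  80  83  87  87
   84  85]
 [ 97  96  98  93  76  78  77  75  82  93  96  92  74  68  69  81  85  84
   85  90]
 [ 95  95  98  92  78  74  72  75  81  95  97  94  79  66  66  72  81  80
   90 116]
 [ 95  92  95  91  84  83  77  71  80  93 100  94  84  81  77  74  80  86
  110 139]]
0.17 [175.1 193.6] [187.4 204.2] 181.2429641487634 198.88295915978378
0.175 [174.9 192. ] [187.2 202.6] 181.06963311441697 197.27966245553014
0.18 [174.7 190.4] [187.1 201. ] 180.89549673790862 195.66749644268185
[[  0   0  20  18 310]
 [  5   6  11   8  50]] [[181.46129032 196.27741935]
 [181.74       197.88      ]]
```

```bash
python3 -m crank '[0,0,0,0,0,-0.1,42,0,0,0,0,0,-0.25,42,0,0,0,0,0,-0.35,42,0,0,0,0,0,-0.4,42,0,0,0,0,0,-0.35,42,0,0,0,0,0,-0.25,42,0,0,0,0,0,-0.1,42,0,0,0,0,0,0,42,0,0,0,0,0,0,42,0,0,0,0,0,0,42]' 9
python3 m.py pics/s7.png
```

```text
clock: 17.42
tcp_pos: [0.612, -0.0603, 0.2337]
tool_rot: [-2.377, -2.054, 0.0]
wrist_force: [-1.0, 0.1, -2.9]
opening: 0.0473
grip_force: 9.0
ptr px at 118,178 [[187.2, 217.0], [185.3, 198.3]]
mark px at 170,180 [[181.3, 198.9], [180.9, 195.6]]
origin 165 180
```

View pics/s7.png

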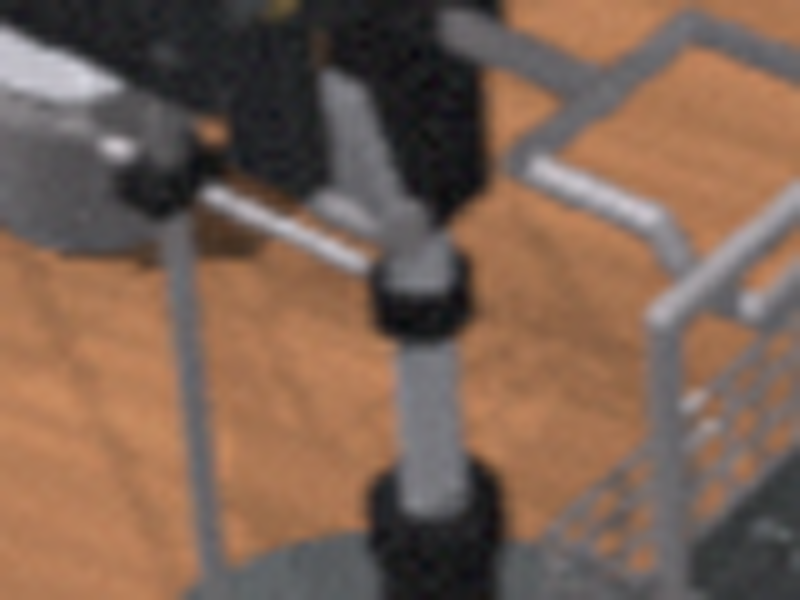

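The pointer tip at crop (207,190), extended along its line, meets the marker block's centre at about (165,170), so it is level. Now I'll squeeze while shifting the grip towards the cheek.

```bash
python3 -m crank '[0,0,0,0,-0.05,0,30,0,0,0,0,-0.06,0,30,0,0,0,0,-0.06,0,30,0,0,0,0,-0.05,0,30,0,0,0,0,0,0,30,0,0,0,0,0,0,30]' 20
```

```text
clock: 18.23
tcp_pos: [0.6059, -0.0594, 0.2333]
tool_rot: [-2.376, -2.053, 0.002]
wrist_force: [-6.4, 0.3, -4.4]
opening: 0.0353
grip_force: 19.0
```

```bash
python3 -m crank '[0,0,0,0,-0.03,0,30,0,0,0,0,0,0,30,0,0,0,0,0,0,30]' 30; python3 -m crank '[0,0,0,0,0,0,30,0,0,0,0,0,0,30]'; sed -i 's/y:y+60,x:x+80/y-20:y+70,x-20:x+100/' m.py; python3 m.py pics/s8.png
```

```text
clock: 18.6
tcp_pos: [0.6058, -0.0594, 0.2336]
tool_rot: [-2.377, -2.054, 0.0]
wrist_force: [-4.3, 0.5, -5.0]
opening: 0.0349
grip_force: 28.9
clock: 18.85
tcp_pos: [0.6058, -0.0594, 0.2337]
tool_rot: [-2.377, -2.054, 0.0]
wrist_force: [-4.1, 0.3, -4.1]
opening: 0.0348
grip_force: 28.9
ptr px at 118,178 [[187.2, 217.0], [185.3, 198.3]]
mark px at 170,180 [[181.3, 198.9], [180.9, 195.6]]
origin 165 180
```

View pics/s8.png

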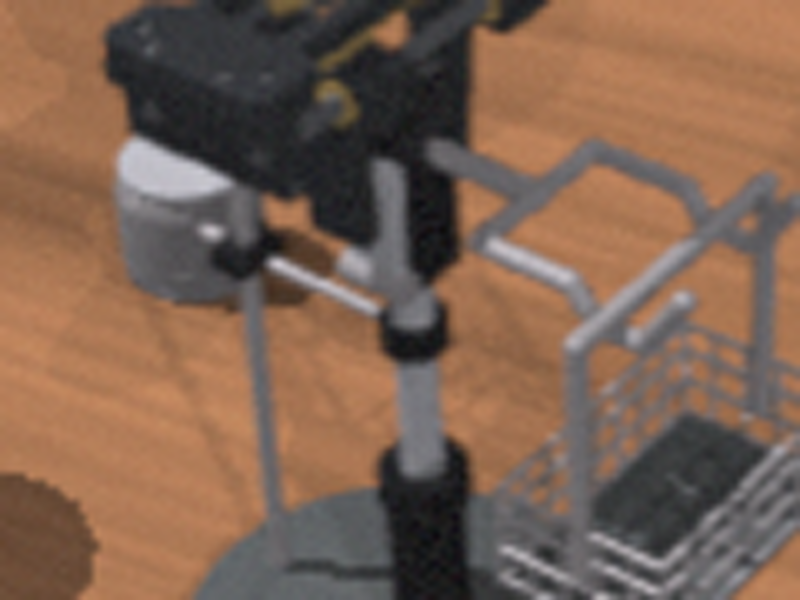

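The lever is upright against the head at (390,220), the pointer at (270,262) lines up with the marker at (240,252), and the basket hangs on the hook. Handing in.

```bash
python3 -c "
from rig import job_done
print(job_done())"
```

```text
the job is handed in; nothing more can be done
None
```

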